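# Dim the illuminator and hold its amber shield open

## Robot

A 7-joint arm with a two-finger parallel gripper is mounted at the origin on a cart in front of the work surface, level with it; the furniture and walls round the work are solid. World frame = base frame: x ahead of the robot, y to its left, z up, the work surface at z = 0. Lengths are in m, angles in rad, forces in N, time in s.
With the tool pointing down it reaches from about 0.35 to 0.9 m from the base axis. Payload 8.1 kg.
Tool frame: the origin (TCP) lies on the centre line of the jaws, within the pads' length; the fingertips stand 14 mm ahead of it and the grasp point (between the pads) lies 5 mm behind it; z points along the fingers, y is the direction in which the jaws open and shut (so a half turn about z gives the same grasp; the last joint's range is limited). The gripper opens to 92 mm and grips with 3 to 60 N. Pads are 19 mm wide; open, the fingers measure 130 mm over their backs; the gripper's body (75 mm by 190 mm) begins 47 mm behind the grasp point.
Start: joints at [-1.228, 0.434, 0.025, 1.573, -0.012, 1.134, -0.075], TCP at [0.27, 0.564, 0.241] pointing down, gripper open.
Joint ranges: [-2.62, 2.62], [-0.44, 2.09], [-1.27, 1.32], [0.08, 2.57], [-1.32, 4.46], [0.12, 2], [-2.74, 2.74]. Speed limits (rad/s): [2.22, 2.22, 3.01, 3.01, 3.14, 3.14, 3.14].

## Interface

Orientations are given as a rotation vector (axis times angle).
In Python, from cell import observe, eyes, arm gives the robot as it stands.
- The arm moves only by the tool step_arm, never from a script. Its argument "series" is a list that holds one entry, the list of rows, each a list of 5 numbers: the finger opening in m, from 0 to 0.0918, then the shift along the world's x, y, z in m, then the turn about the world's z in degrees. In form: [[[hand, dx, dy, dz, spin], ...]]. A call has 1 to 20 rows; each row is the pose to reach, as a shift and turn from the pose measured when the call began; what a row does not reach only later rows make up. A row lasts 1/12 s, in which the tool goes at most 41.7 mm and 7.16 degrees, less where a joint would pass 70% of its speed; a pose out of reach is approached as far as the arm can. A call with a gripper value outside its range is refused whole. The fingers move at their own pace and stop on an object; "squeeze" is the grip in N (left out, the last holds). Time passes only in rows, so rows that repeat a pose let the fingers close. It gives the time, the measured TCP pose, the force and the opening at its end, in the units of the state.
- observe(): the state, without advancing time (a new reading comes with each control period).
- eyes.get_image(name): name is "side" or "top"; returns (picture, depth): 384x512x3 uint8, red, green, blue; 384x512 float32, m along the optical axis (not along the pixel's ray), 0 where there is no reading.
- eyes.camera_params(name): a dict with "intrinsics" (3x3 intrinsics, pixels), "position" and "attitude" of the camera in the world. Camera axes: x right, y down, z forward; pixel columns grow to the right and rows downward; lengths in m; the calibration is good to about 2 mm. A picture is of the moment at which its call begins. camera_params takes no time and is no camera call.
- arm.sign_off(): hands the job in, once; it reports no verdict.
The state is a dict: "clock": time; "joints": joint angles; "dq": joint speeds; "joint_efforts": joint torques, N m; "position": TCP position; "ee_rot": TCP orientation; "force": force on the tool from outside, world axes, zero at the start; "ft_torque": the same for the moment, N m; "width": opening from 0.0 (shut) to 1.0 (fully open).
Only numpy, scipy, OpenCV 4.12 (cv2) and the standard library are available. Lean on these libraries where they do the work, as an engineer would, in place of code of your own. Each camera call takes 0.05 s, during which the arm holds its last target.

## Task

A colleague needs the dish under the amber shield of the blue-light illuminator. First slide the lamp dimmer back to the orange standby line so that nobody is dazzled and the culture is not bleached; then draw the red pull tab sideways against its spring to free the catch from its ball, lift the shield by the tab to about 40 degrees and finish still holding it up by the tab, because it falls shut by itself. Leave the dish and the other things on the bench where they are.

Things in the scene. Friction and masses are not known exactly. Their poses are not given: they have to be found in the camera images.
- illuminator: white bench-top illuminator box, 240 (x) x 320 (y) x 60 mm tall, fixed to the bench; origin at the centre of its underside, x axis from its front (robot side) to its rear, y to its left, z up. Offsets below are in this frame, in mm. Dimmer panel on the right-hand part of its top face (slot along x at y -110), hinged amber shield on the rest
- shield_lip (a point): middle of the lower front edge of the amber shield (x -55, y 40, z 61 when shut). The shield is a hollow transparent cover, 156 (x) x 200 (y) x 42 mm, centred at x 23, y 40, top at z 102, hinged at its rear
- ball (a point): centre of the 25 mm steel ball on its stud (x -85, y 40, z 82), fixed to the box in front of the shield. A dark steel tongue on the shield's front ends in a coupler cap (42 x 36 mm, x -106 to -64, z 80 to 100) that sits over the ball
- dimmer (a joint): position of the dimmer cap along its slot in m, 0 at the front end (dark), 0.070 at the rear end (full light); it grows along the illuminator's +x; stiff, about 1.5 N of friction, stays where it is left; starts between 0.045 and 0.065. The orange standby line is at 0.018
- dimmer_top (a point): middle of the top of the dimmer cap: a black block 14 (along the slot, x) x 22 (y) x 19 mm tall standing on the panel, with a white line round its middle; its top is at z 81
- standby_mark (a point): the point on the slot, on the panel (z 60), where the orange line crosses it (x -47, y -110): the white line of the cap must come level with this line
- tab_top (a point): middle of the top of the red pull tab, upright on the coupler cap: 24 (x) x 14 (y) x 38 mm tall, ribbed on its two broad faces (those that look to +y and -y: grip across these, on the upper half: fingertips low beside the foot touch the cap when it tilts); top at z 140, foot at z 102; shut at x -85, y 40. It moves with the latch and the shield
- pull_tab: the red pull tab, as a body; origin on its middle plane at z 100 when the shield is down, axes as the illuminator's while the shield is down
- latch (a joint): travel of the latch and its red tab in m along the illuminator's +y (its left): 0 = shut, the claw is under the ball and the shield cannot be lifted; 0.009 = fully drawn, at its stop. A spring pulls it back (3 N at 0, 7.5 N at 0.009). The claw clears the ball from about 0.005; keep it drawn until the shield has risen 0.15 rad, then it may spring back
- shield (a joint): angle of the shield in rad: 0 = shut, grows as its front is lifted, stop at 1.25. It weighs 0.45 to 0.7 kg, hinged freely: it takes about 3 N at the tab to hold it up, and falls shut when let go
- shield_hinge (a point): middle of the shield's hinge axis, which runs along the illuminator's y at x 106, z 68. The tab's top is 191 mm in front of it and 72 mm above it when the shield is shut; as the shield opens the tab swings on an arc about this axis and leans back towards the hinge
- culture_dish: round flat dish with yellow lid, 62 mm across, 15 mm tall, on the lit glass under the shield, origin at the centre of its underside; leave it there
- notebook: bystander: black notebook, 210 x 153 x 16 mm, lying on the bench at the left
- timer: bystander: white kitchen-style timer, 65 x 65 x 19 mm
- vial_4: bystander: small vial with purple contents and white cap, 22 mm across, 54 mm tall, on the right
- tweezers_2: bystander: steel tweezers, 126 mm long, on the right
- lens_tissue: bystander: booklet of lens tissue, 68 x 100 x 9 mm, on the right
- stain_bottle: bystander: brown dropper bottle, 36 mm across, 98 mm tall, on the right

How it is judged:
By the outcome, as a careful person would: the job done as asked, in the order asked, and still so for the second after the job is handed in, while the arm keeps its last pose, push and grip.
It also fails if it takes over 45 s, if anything falls off the work surface, if the arm or the gripper's body presses on something with over 40 N, if the wrist force passes 120 N, or if a joint passes its speed limit or range.

## Working session

There is one attempt and no reset: what is moved stays moved. The work goes in short steps, Python scripts to look and compute and a tool call to move; the robot and the scene stay as the last step left them, time stands still between calls to the robot, and variables do not carry over. Pictures are saved under pics/ and viewed, and the job is handed in when it is done.

Besides the shell and the picture viewer there is one more tool, called after ">>>" in YAML: its name, and indented under it one key for each argument. step_arm: Moves the arm, as the interface text tells. Its arguments: {"type":"object","properties":{"series":{"type":"array"},"squeeze":{"type":"number"}},"required":["series"]}

```bash
mkdir -p pics; ls; python3 - <<'E'
from cell import observe, eyes, arm
import cv2,numpy as np
print(observe())
for n in("side","top"):
    p,d=eyes.get_image(n); cv2.imwrite(f"pics/{n}0.png",p[:,:,::-1]); np.savez(f"{n}0.npz",p=p,d=d); print(n,eyes.camera_params(n))
E
```

```text
pics
{'clock': 0.0, 'joints': array([-1.22759323,  0.43521819,  0.02496116,  1.57413354, -0.01161828,
        1.13396986, -0.0750971 ]), 'dq': array([ 0.00135023,  0.00075798,  0.0015266 , -0.00128417, -0.00063882,
       -0.00044473, -0.00040308]), 'joint_efforts': array([-3.54185613e-04, -6.67838573e+01,  9.84919667e-01, -3.14473557e+01,
       -6.05607172e-02,  4.25156776e-02,  1.57961535e-04]), 'position': array([0.26931259, 0.56344448, 0.23993368]), 'ee_rot': array([-6.94528960e-01, -3.06362262e+00,  2.46142868e-03]), 'force': array([-0.26408035,  1.05583128,  0.06226953]), 'ft_torque': array([-0.04097235,  0.00107646, -0.01059525]), 'width': 1.0026679973681936}
side {'intrinsics': array([[465.69217353,   0.        , 262.35179602],
       [  0.        , 465.69217353, 188.92132124],
       [  0.        ,   0.        ,   1.        ]]), 'position': array([-0.3931951 ,  1.29460525,  0.77892163]), 'attitude': array([-0.74055734,  2.23460199, -1.51602752])}
top {'intrinsics': array([[440.49142009,   0.        , 254.88614005],
       [  0.        , 440.49142009, 186.85912015],
       [  0.        ,   0.        ,   1.        ]]), 'position': array([0.23566238, 0.00333958, 1.54154748]), 'attitude': array([-2.02434739,  2.16668809, -0.24970115])}
```

View pics/top0.png

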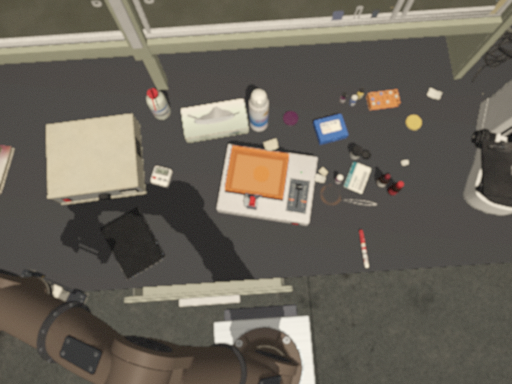

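View pics/side0.png

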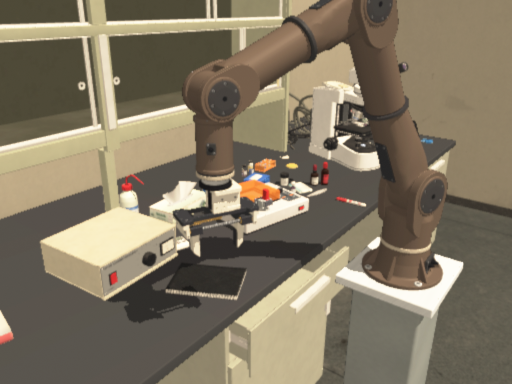

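The top view shows the illuminator at about pixel (267,185), with the red tab near (251,201) and the dimmer panel near (297,195). I'll enlarge that area.

```bash
python3 - <<'E'
import cv2,numpy as np
p=np.load("top0.npz")["p"][:,:,::-1]
c=p[135:235,210:330]; cv2.imwrite("pics/topc.png",cv2.resize(c,None,fx=6.5,fy=6,interpolation=cv2.INTER_CUBIC)[:, :]) 
c=cv2.resize(c,None,fx=6,fy=6,interpolation=cv2.INTER_CUBIC); cv2.imwrite("pics/topc.png",c)
E
```

```text
(no output)
```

View pics/topc.png

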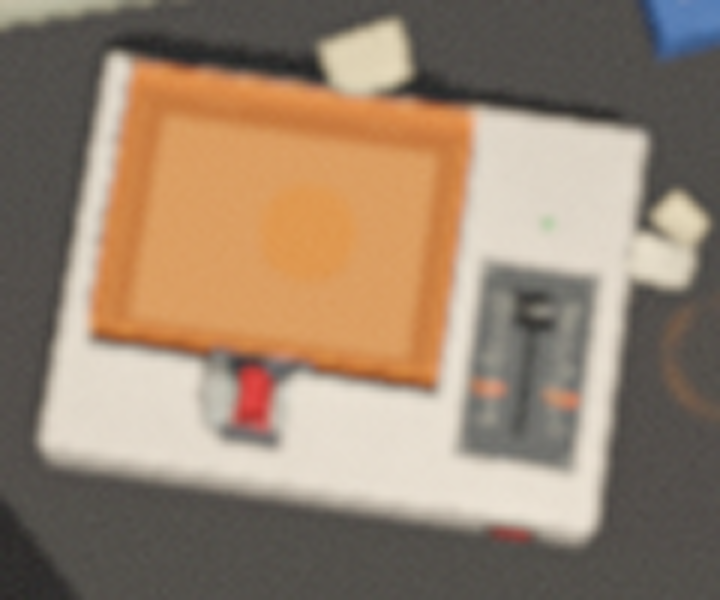

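Crop (6x, offset 210,135): box top corners are at about (112,50), (650,128), (40,445) and (596,527). The standby line crosses the slot near (525,394), the tab top is near (254,392), and the dimmer cap is near (536,308). I'll fit the pose from these.

```bash
cat > h.py <<'E'
import numpy as np,cv2
from scipy.spatial.transform import Rotation as R
from scipy.optimize import least_squares
from cell import observe, eyes, arm
def proj(n,P):
    c=eyes.camera_params(n); K=c["intrinsics"]; r=R.from_rotvec(c["attitude"]).as_matrix()
    q=(np.atleast_2d(P)-c["position"])@r; q=q@K.T; return q[:,:2]/q[:,2:]
def ray(n,u,v,z):
    c=eyes.camera_params(n); K=c["intrinsics"]; r=R.from_rotvec(c["attitude"]).as_matrix()
    d=r@np.linalg.solve(K,[u,v,1]); o=c["position"]; return o+d*(z-o[2])/d[2]
def T(pose,L):
    x,y,a=pose; L=np.atleast_2d(L)/1000.
    return np.c_[x+L[:,0]*np.cos(a)-L[:,1]*np.sin(a), y+L[:,0]*np.sin(a)+L[:,1]*np.cos(a), L[:,2]]
E
python3 - <<'E'
from h import *
L=np.array([[120,160,60],[120,-160,60],[-120,160,60],[-120,-160,60],[-47,-110,60],[-85,40,140]],float)
uv=(np.array([[112,50],[650,128],[40,445],[596,527],[525,394],[254,392]])+.5)/6-.5+[210,135]
f=lambda p:(proj("top",T(p,L))-uv).ravel()
s=least_squares(f,[.45,0,0]);print(s.x,np.degrees(s.x[2]));print(s.fun.reshape(-1,2).round(2))
np.save("pose.npy",s.x)
print("tab",T(s.x,[-85,40,140]),"mark",T(s.x,[-47,-110,60]))
u,v=(np.array([536,300])+.5)/6-.5+[210,135]
w=ray("top",u,v,.081);a=s.x[2];d=w[:2]-s.x[:2]
print("dimmer",w,"local",d@[np.cos(a),np.sin(a)],d@[-np.sin(a),np.cos(a)])
d0=np.load("top0.npz")["d"]
print(d0[195:207,246:258].round(3))
E
```

```text
[ 0.60555765 -0.05559627 -0.22206522] -12.723399618339275
[[-0.27  0.06]
 [-0.23  0.2 ]
 [-0.09  0.04]
 [ 0.17  0.6 ]
 [ 0.21 -0.29]
 [ 0.19 -0.59]]
tab [[0.53145463 0.0021423  0.14      ]] mark [[ 0.53548484 -0.15254369  0.06      ]]
dimmer [ 0.58424228 -0.16064505  0.081     ] local 0.0023444661808558484 -0.10716386548373968
[[1.514 1.516 1.477 1.479 1.477 1.479 1.479 1.477 1.479 1.475 1.486 1.481]
 [1.517 1.473 1.482 1.481 1.434 1.44  1.438 1.44  1.473 1.482 1.473 1.496]
 [1.478 1.476 1.477 1.469 1.436 1.432 1.433 1.435 1.44  1.48  1.475 1.479]
 [1.473 1.47  1.479 1.469 1.435 1.44  1.429 1.435 1.448 1.479 1.475 1.473]
 [1.471 1.475 1.474 1.435 1.429 1.433 1.434 1.431 1.471 1.465 1.471 1.476]
 [1.472 1.472 1.474 1.439 1.426 1.432 1.429 1.43  1.469 1.471 1.471 1.473]
 [1.473 1.467 1.473 1.432 1.428 1.435 1.433 1.43  1.464 1.471 1.468 1.468]
 [1.468 1.465 1.474 1.43  1.431 1.43  1.43  1.439 1.472 1.466 1.468 1.472]
 [1.471 1.47  1.462 1.446 1.438 1.434 1.432 1.438 1.467 1.474 1.466 1.509]
 [1.468 1.465 1.461 1.468 1.452 1.451 1.446 1.464 1.47  1.469 1.471 1.514]
 [1.463 1.469 1.474 1.467 1.458 1.462 1.464 1.462 1.461 1.461 1.468 1.51 ]
 [1.468 1.468 1.47  1.47  1.469 1.465 1.47  1.465 1.468 1.469 1.469 1.509]]
```

```bash
python3 - <<'E'
from h import *
z=np.load("side0.npz");p=z["p"][:,:,::-1]
c=p[160:250,220:330]; cv2.imwrite("pics/sidec.png",cv2.resize(c,None,fx=6,fy=6,interpolation=cv2.INTER_CUBIC))
o=observe(); print(R.from_rotvec(o["ee_rot"]).as_matrix().round(3))
E
```

```text
[[-0.902  0.431 -0.001]
 [ 0.431  0.902 -0.001]
 [-0.    -0.001 -1.   ]]
```

View pics/sidec.png

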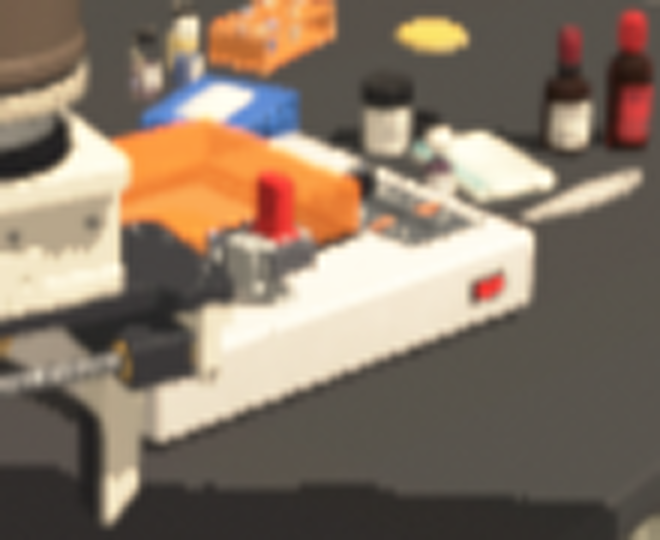

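```bash
python3 - <<'E'
from h import *
p=np.load("pose.npy");o=observe()["position"]
for l in([-3,-110,82],[-47,-110,82],[-85,40,140]): w=T(p,l)[0];print(w.round(4),(w-o).round(4))
E
```

```text
[ 0.5784 -0.1622  0.082 ] [ 0.3091 -0.7257 -0.158 ]
[ 0.5355 -0.1525  0.082 ] [ 0.2662 -0.716  -0.158 ]
[0.5315 0.0021 0.14  ] [ 0.2621 -0.5613 -0.1   ]
```

>>> step_arm:
  series:
    - [[0.05, 0.31, -0.724, 0.0, -77.2], [0.05, 0.31, -0.724, 0.0, -77.2], [0.05, 0.31, -0.724, 0.0, -77.2], [0.05, 0.31, -0.724, 0.0, -77.2], [0.05, 0.31, -0.724, 0.0, -77.2], [0.05, 0.31, -0.724, 0.0, -77.2], [0.05, 0.31, -0.724, 0.0, -77.2], [0.05, 0.31, -0.724, 0.0, -77.2], [0.05, 0.31, -0.724, 0.0, -77.2], [0.05, 0.31, -0.724, 0.0, -77.2], [0.05, 0.31, -0.724, 0.0, -77.2], [0.05, 0.31, -0.724, 0.0, -77.2], [0.05, 0.31, -0.724, 0.0, -77.2], [0.05, 0.31, -0.724, 0.0, -77.2], [0.05, 0.31, -0.724, 0.0, -77.2], [0.05, 0.31, -0.724, 0.0, -77.2], [0.05, 0.31, -0.724, 0.0, -77.2], [0.05, 0.31, -0.724, 0.0, -77.2], [0.05, 0.31, -0.724, 0.0, -77.2], [0.05, 0.31, -0.724, 0.0, -77.2]]

```text
clock: 1.77
position: [0.5799, -0.1695, 0.24]
ee_rot: [2.46, 1.948, -0.006]
force: [-0.9, -0.1, 0.6]
width: 0.544
```

```bash
cat >> h.py <<'E'
def snap(tag,boxes):
    for n,(x0,y0,x1,y1) in boxes.items():
        p,d=eyes.get_image(n); np.savez(f"{n}_{tag}.npz",p=p,d=d)
        cv2.imwrite(f"pics/{n}_{tag}.png",cv2.resize(p[y0:y1,x0:x1,::-1],None,fx=6,fy=6,interpolation=cv2.INTER_CUBIC))
E
python3 - <<'E'
from h import *
snap("a",{"top":(210,135,330,235),"side":(220,150,330,250)})
o=observe();print(o["position"].round(4),np.degrees(np.arctan2(*R.from_rotvec(o["ee_rot"]).as_matrix()[1::-1,1])),o["joints"].round(2),o["dq"].round(2))
E
```

```text
[ 0.579  -0.1626  0.2394] -12.955883872578957 [-0.22  0.43  0.58  1.67 -0.26  1.12  0.21] [-0.05 -0.02 -0.04  0.03 -0.    0.   -0.01]
```

View pics/top_a.png

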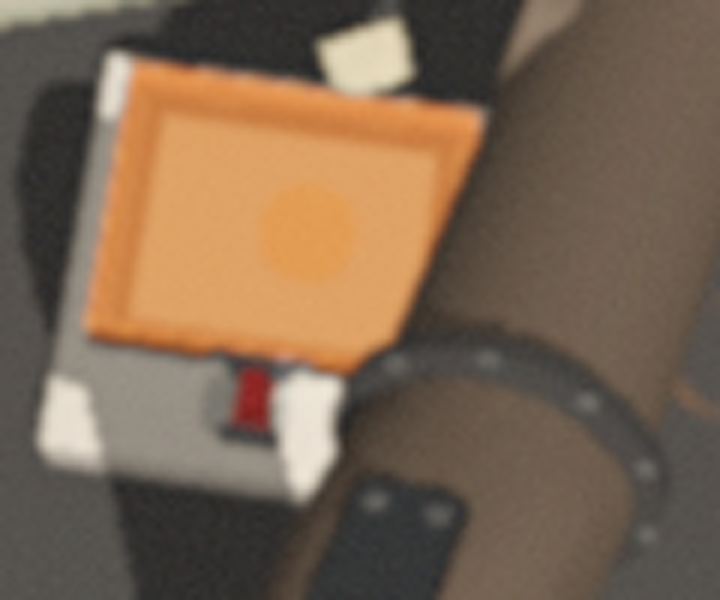

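View pics/side_a.png

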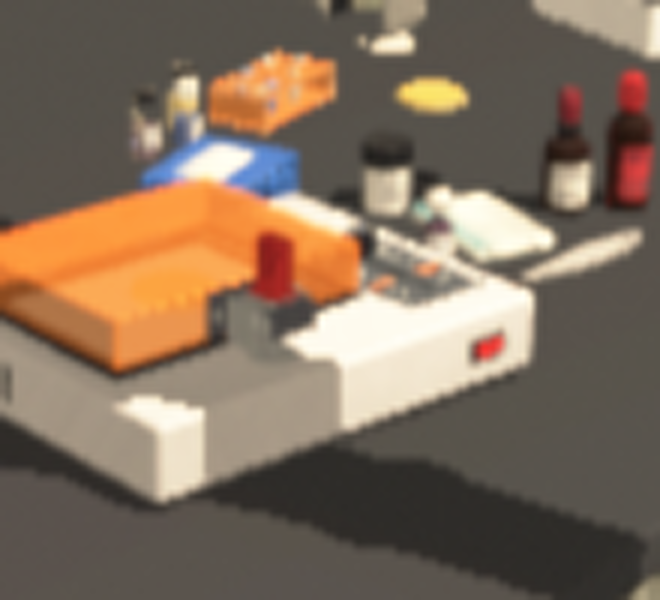

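The side crop still shows the dimmer cap at (368,245), the orange marks at (382,283)/(428,268) and the tab at (275,265). The arm hides the panel in the top view. I'll check my pose against the side camera.

```bash
python3 - <<'E'
from h import *
p=np.load("pose.npy")
L=[[-3,-110,81],[-3,-110,62],[-10,-110,81],[-47,-110,60],[-120,160,60],[-120,-160,60],[-85,40,140],[-85,40,102]]
print((((proj("side",T(p,L))-[220,150])+.5)*6-.5).round(0))
E
```

```text
[[361. 230.]
 [360. 256.]
 [368. 233.]
 [405. 278.]
 [160. 428.]
 [537. 293.]
 [276. 237.]
 [275. 294.]]
```

>>> step_arm:
  series:
    - [[0.045, -0.002, 0.0, -0.04, 0], [0.045, -0.002, 0.0, -0.08, 0], [0.045, -0.002, 0.0, -0.11, 0], [0.045, -0.002, 0.0, -0.13, 0], [0.045, -0.002, 0.0, -0.145, 0], [0.045, -0.002, 0.0, -0.157, 0], [0.045, -0.002, 0.0, -0.157, 0], [0.045, -0.002, 0.0, -0.157, 0], [0.0, -0.002, 0.0, -0.157, 0], [0.0, -0.002, 0.0, -0.157, 0], [0.0, -0.002, 0.0, -0.157, 0], [0.0, -0.002, 0.0, -0.157, 0], [0.0, -0.002, 0.0, -0.157, 0], [0.0, -0.002, 0.0, -0.157, 0]]
  squeeze: 12

```text
clock: 3.03
position: [0.5772, -0.1627, 0.0828]
ee_rot: [-2.457, -1.956, 0.003]
force: [-1.2, 0.3, 3.2]
width: 0.153
```

```bash
python3 - <<'E'
from h import *
snap("b",{"side":(220,130,330,230)})
p=np.load("pose.npy");o=observe();w=o["position"];a=p[2];d=w[:2]-p[:2]
print(w.round(4),"local",d@[np.cos(a),np.sin(a)],d@[-np.sin(a),np.cos(a)],o["force"].round(1),o["width"]*.0918)
t=T(p,[-47,-110,0])[0]-w; print(t.round(4))
E
```

```text
[ 0.5772 -0.1627  0.0828] local -0.004027354738465288 -0.1107185867144956 [-0.5  0.3  3.5] 0.013678561481830097
[-0.0418  0.0102 -0.0828]
```

View pics/side_b.png

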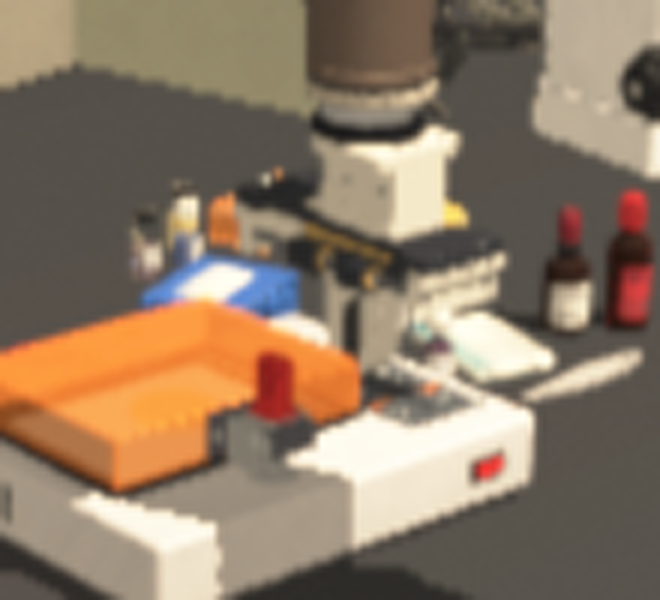

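The grip closed at 13.7 mm on the 14 mm cap. Now I'll slide it to the mark.

>>> step_arm:
  series:
    - [[0.0, -0.005, 0.001, 0, 0], [0.0, -0.012, 0.003, 0, 0], [0.0, -0.02, 0.005, 0, 0], [0.0, -0.028, 0.007, 0, 0], [0.0, -0.035, 0.0085, 0, 0], [0.0, -0.04, 0.0097, 0, 0], [0.0, -0.042, 0.01, 0, 0], [0.0, -0.042, 0.01, 0, 0], [0.0, -0.042, 0.01, 0, 0], [0.0, -0.042, 0.01, 0, 0]]

```text
clock: 3.92
position: [0.535, -0.153, 0.0828]
ee_rot: [-2.457, -1.956, 0.004]
force: [-2.1, -3.8, 1.8]
width: 0.149
```

```bash
python3 - <<'E'
from h import *
snap("c",{"side":(220,130,330,230)})
p=np.load("pose.npy");o=observe();w=o["position"];a=p[2];d=w[:2]-p[:2]
print(w.round(4),"local",d@[np.cos(a),np.sin(a)],d@[-np.sin(a),np.cos(a)],o["force"].round(1),o["width"]*.0918)
E
```

```text
[ 0.5351 -0.153   0.0828] local -0.04729121508776348 -0.11053003642250776 [-2.5 -4.   1.4] 0.013741829463831476
```

View pics/side_c.png

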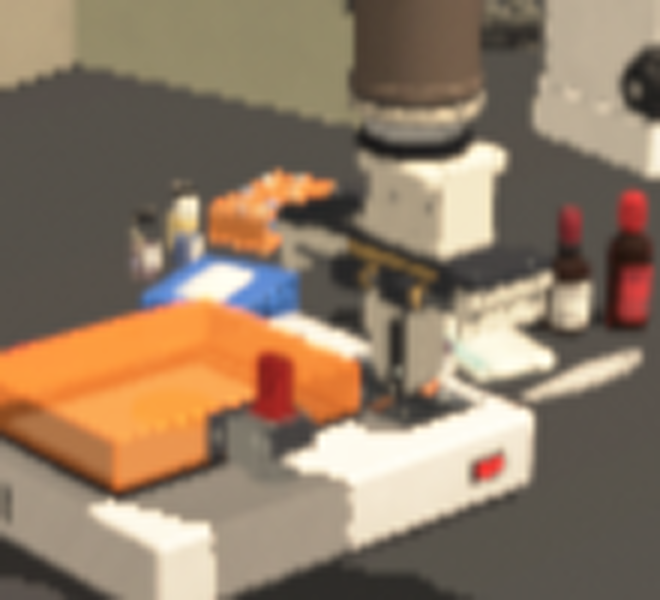

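>>> step_arm:
  series:
    - [[0.04, 0, 0, 0, 0], [0.04, 0, 0, 0, 0], [0.04, 0, 0, 0, 0], [0.04, 0, 0, 0.02, 0], [0.04, 0, 0, 0.055, 0], [0.04, 0, 0, 0.095, 0], [0.04, 0, 0, 0.13, 0], [0.04, -0.001, 0.02, 0.13, 7], [0.04, -0.001, 0.045, 0.13, 14], [0.04, -0.002, 0.07, 0.13, 21], [0.04, -0.002, 0.095, 0.13, 28], [0.04, -0.003, 0.12, 0.13, 35], [0.04, -0.003, 0.14, 0.13, 42], [0.04, -0.004, 0.155, 0.13, 49], [0.04, -0.004, 0.155, 0.13, 56], [0.04, -0.004, 0.155, 0.13, 63], [0.04, -0.004, 0.155, 0.13, 70], [0.04, -0.004, 0.155, 0.13, 77], [0.04, -0.004, 0.155, 0.13, 84], [0.04, -0.004, 0.155, 0.13, 90]]

```text
clock: 5.63
position: [0.5311, 0.0025, 0.2128]
ee_rot: [0.344, 3.122, -0.003]
force: [0.3, 0.4, -0.7]
width: 0.435
```

```bash
python3 - <<'E'
from h import *
snap("d",{"side":(220,130,330,230),"top":(210,135,330,235)})
p=np.load("pose.npy");o=observe();w=o["position"];a=p[2];d=w[:2]-p[:2]
print(w.round(4),"local",d@[np.cos(a),np.sin(a)],d@[-np.sin(a),np.cos(a)],o["force"].round(1),o["width"]*.0918,np.degrees(np.arctan2(*R.from_rotvec(o["ee_rot"]).as_matrix()[1::-1,1])),o["joints"].round(2))
print("illum y dir",np.degrees(a)+90, (((proj("side",T(p,[[-47,-110,81],[-47,-110,60]]))-[220,130])+.5)*6-.5).round(0), (((proj("top",T(p,[[-47,-110,81],[-47,-110,60]]))-[210,135])+.5)*6-.5).round(0))
E
```

```text
[0.5311 0.0023 0.2128] local -0.08535676274264895 0.04010422813753873 [0.7 0.2 0.4] 0.040102833381740983 77.15526716596595 [-0.27  0.31  0.21  1.85 -0.07  0.99  1.32]
illum y dir 77.27660038166073 [[406. 369.]
 [405. 398.]] [[529. 385.]
 [526. 392.]]
```

View pics/side_d.png

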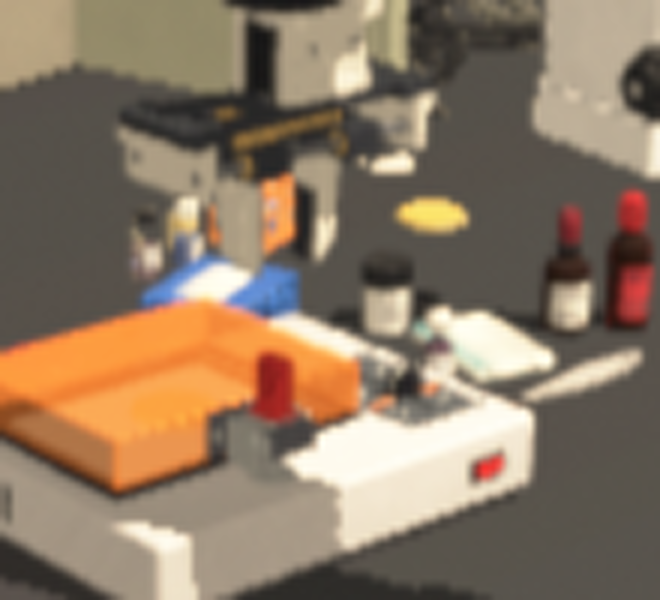

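View pics/top_d.png

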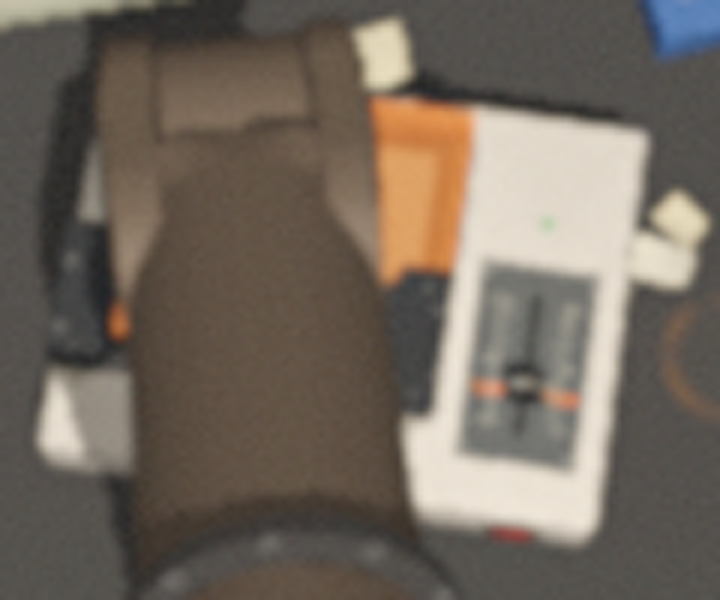

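The cap sits at about (523,385) between the orange marks (490,388) and (562,400), where the model predicts its top at (529,385). I'll zoom in once to confirm.

```bash
python3 - <<'E'
from h import *
p=np.load("top_d.npz")["p"][190:210,285:311,::-1]
cv2.imwrite("pics/z.png",cv2.resize(p,None,fx=28,fy=28,interpolation=cv2.INTER_NEAREST))
p0=np.load("pose.npy")
L=[[-40,-99,81],[-40,-121,81],[-54,-121,81],[-54,-99,81],[-54,-110,62],[-47,-110,60]]
print(((proj("top",T(p0,L))-[285,190]+.5)*28).round(0))
E
```

```text
[[291. 188.]
 [471. 215.]
 [456. 327.]
 [275. 300.]
 [352. 345.]
 [358. 293.]]
```

View pics/z.png

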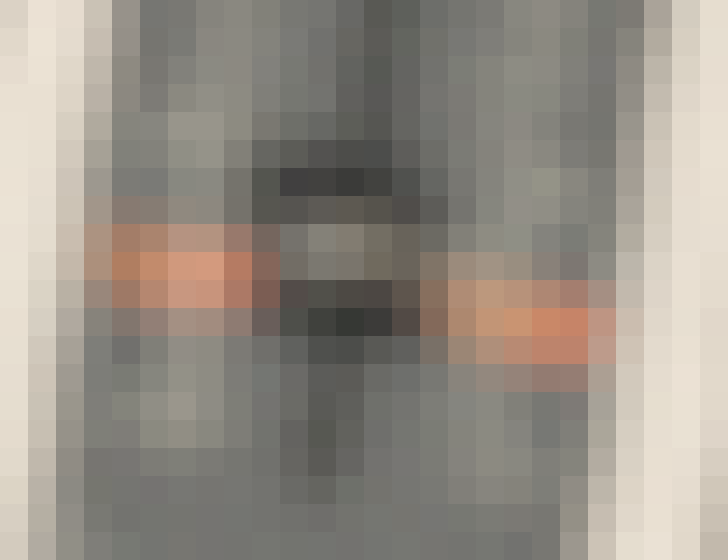

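The white line is at (345,252). The parallax-corrected model predicts 257, so the cap is on the standby line to within about 1 mm. Now descend on the tab and grip it.

>>> step_arm:
  series:
    - [[0.04, 0, 0, -0.03, 0], [0.04, 0, 0, -0.055, 0], [0.04, 0, 0, -0.07, 0], [0.04, 0, 0, -0.08, 0], [0.04, 0, 0, -0.08, 0], [0.04, 0, 0, -0.08, 0], [0.0, 0, 0, -0.08, 0], [0.0, 0, 0, -0.08, 0], [0.0, 0, 0, -0.08, 0], [0.0, 0, 0, -0.08, 0], [0.0, 0, 0, -0.08, 0], [0.0, 0, 0, -0.08, 0]]
  squeeze: 28

```text
clock: 6.73
position: [0.5318, 0.0035, 0.1334]
ee_rot: [0.35, 3.12, -0.001]
force: [-0.7, 3.1, 4.4]
width: 0.153
```

```bash
cat >> h.py <<'E'
def st():
    p=np.load("pose.npy");o=observe();w=o["position"];a=p[2];d=w[:2]-p[:2]
    print(o["clock"],w.round(4),"local",(d@[np.cos(a),np.sin(a)]).round(4),(d@[-np.sin(a),np.cos(a)]).round(4),o["force"].round(1),"w",(o["width"]*.0918).round(4))
E
python3 - <<'E'
from h import *
snap("e",{"side":(220,130,330,230)});st()
a=np.load("pose.npy")[2]
print("y9",.0085*np.array([-np.sin(a),np.cos(a)]))
for t in np.radians([0,3,6,9,12,16,20,24,28,32,36,40,41]):
    dx=-.191*np.cos(t)+.070*np.sin(t)+.191; dz=.191*np.sin(t)+.070*np.cos(t)-.07
    print(np.degrees(t).round(),(dx*np.cos(a)).round(4),(dx*np.sin(a)).round(4),dz.round(4))
E
```

```text
Traceback (most recent call last):
  File "h.py", line 20, in st
    print(o["clock"],w.round(4),"local",(d@[np.cos(a),np.sin(a)]).round(4),(d@[-np.sin(a),np.cos(a)]).round(4),o["force"].round(1),"w",(o["width"]*.0918).round(4))
                                                                                                                                       ^^^^^^^^^^^^^^^^^^^^^^^^
AttributeError: 'float' object has no attribute 'round'
```

View pics/side_e.png

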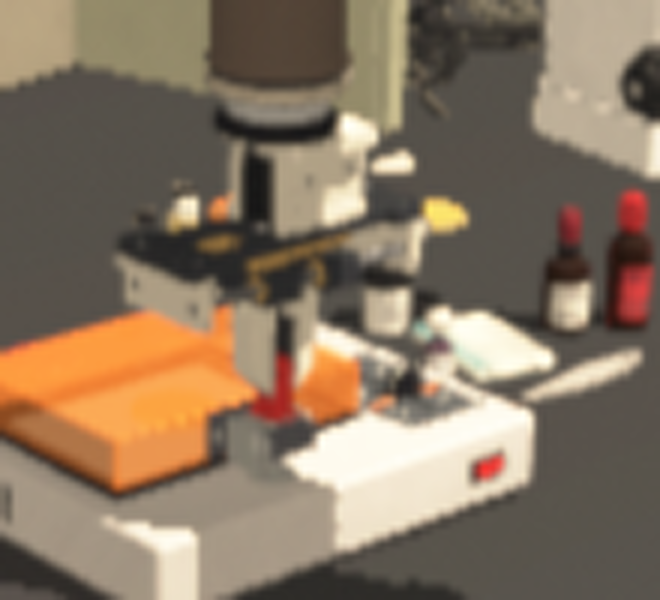

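The fingers hold the upper half of the tab at (275,370).

```bash
sed -i 's/(o\["width"\]\*.0918).round(4)/round(o["width"]*.0918,4)/' h.py
python3 - <<'E'
from h import *
st()
a=np.load("pose.npy")[2]
print("y",.0085*np.array([-np.sin(a),np.cos(a)]))
for t in np.radians([0,3,6,9,12,16,20,24,28,32,36,40,41]):
    dx=-.191*np.cos(t)+.070*np.sin(t)+.191; dz=.191*np.sin(t)+.070*np.cos(t)-.07
    print(np.degrees(t).round(),(dx*np.cos(a)).round(4),(dx*np.sin(a)).round(4),dz.round(4))
E
```

```text
6.7833 [0.5318 0.0035 0.1334] local -0.085 0.0413 [0.1 5.  5.8] w 0.0138
y [0.00187208 0.00829128]
0.0 0.0 -0.0 0.0
3.0 0.0038 -0.0009 0.0099
6.0 0.0082 -0.0018 0.0196
9.0 0.013 -0.0029 0.029
12.0 0.0183 -0.0041 0.0382
16.0 0.026 -0.0059 0.0499
20.0 0.0346 -0.0078 0.0611
24.0 0.0439 -0.0099 0.0716
28.0 0.0539 -0.0122 0.0815
32.0 0.0645 -0.0146 0.0906
36.0 0.0757 -0.0171 0.0989
40.0 0.0875 -0.0198 0.1064
41.0 0.0905 -0.0204 0.1081
```

>>> step_arm:
  series:
    - [[0.0, 0.0005, 0.002, 0, 0], [0.0, 0.001, 0.004, 0, 0], [0.0, 0.0014, 0.006, 0, 0], [0.0, 0.0018, 0.008, 0, 0], [0.0, 0.002, 0.009, 0, 0], [0.0, 0.002, 0.009, 0, 0], [0.0, 0.002, 0.009, 0, 0]]

```text
clock: 7.37
position: [0.5334, 0.0108, 0.1334]
ee_rot: [0.352, 3.12, -0.004]
force: [-2.1, -5.4, 5.4]
width: 0.151
```

```bash
python3 - <<'E'
from h import *
st()
snap("f",{"side":(220,130,330,230)})
E
```

```text
7.3667 [0.5334 0.0108 0.1334] local -0.085 0.0488 [-2.1 -5.4  5.4] w 0.0139
```

View pics/side_f.png

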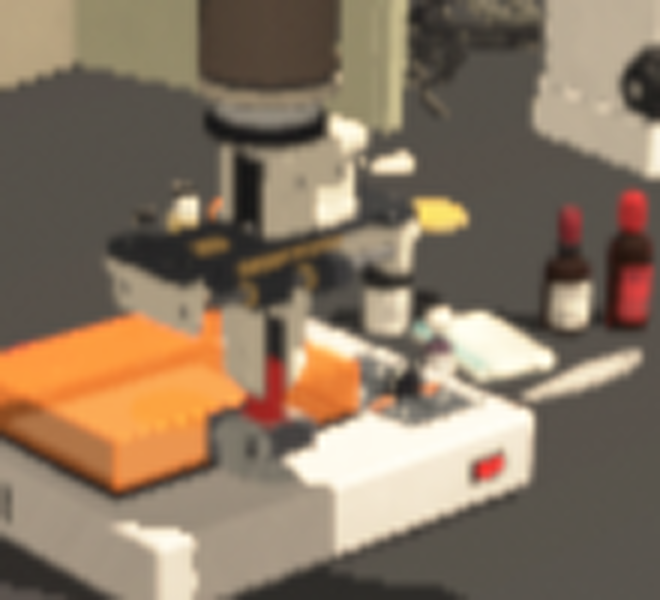

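>>> step_arm:
  series:
    - [[0.0, 0.0014, 0.0018, 0.003, 0], [0.0, 0.0024, 0.0015, 0.006, 0], [0.0, 0.0043, 0.0011, 0.01, 0], [0.0, 0.0064, 0.0007, 0.015, 0], [0.0, 0.0087, 0.0002, 0.02, 0], [0.0, 0.011, -0.0004, 0.0245, 0], [0.0, 0.0135, -0.0009, 0.029, 0], [0.0, 0.016, -0.0015, 0.034, 0], [0.0, 0.0188, -0.0021, 0.0385, 0], [0.0, 0.0188, -0.0021, 0.0385, 0], [0.0, 0.0188, -0.0021, 0.0385, 0]]

```text
clock: 8.33
position: [0.5493, 0.007, 0.1706]
ee_rot: [-0.354, -3.117, 0.008]
force: [-6.1, -5.2, -1.0]
width: 0.153
```

```bash
python3 - <<'E'
from h import *
st()
snap("g",{"side":(220,110,330,210)})
E
```

```text
8.3333 [0.5493 0.007  0.1706] local -0.0686 0.0487 [-6.1 -5.2 -1. ] w 0.014
```

View pics/side_g.png

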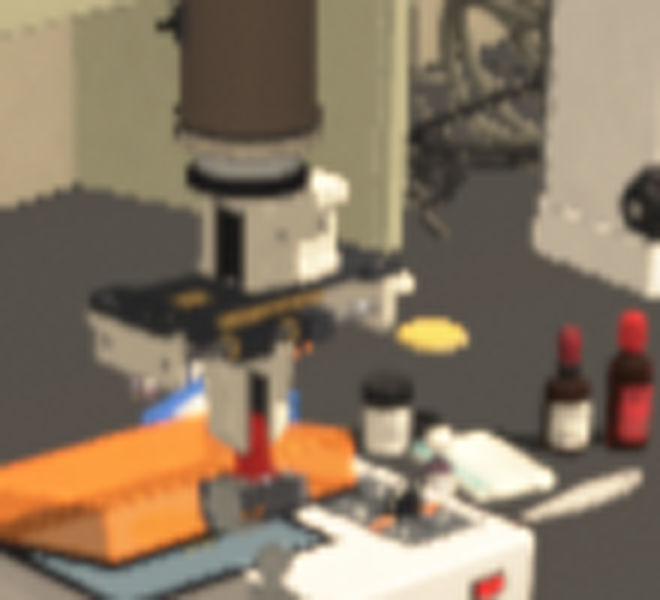

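>>> step_arm:
  series:
    - [[0.0, 0.0055, 0.0004, 0.0074, 0], [0.0, 0.0097, -0.0006, 0.0137, 0], [0.0, 0.014, -0.0016, 0.0195, 0], [0.0, 0.0183, -0.0025, 0.025, 0], [0.0, 0.023, -0.0036, 0.0303, 0], [0.0, 0.0276, -0.0046, 0.0354, 0], [0.0, 0.0325, -0.0057, 0.0405, 0], [0.0, 0.0376, -0.0069, 0.0453, 0], [0.0, 0.043, -0.0081, 0.05, 0], [0.0, 0.0482, -0.0093, 0.0544, 0], [0.0, 0.054, -0.0105, 0.0587, 0], [0.0, 0.0594, -0.0118, 0.0627, 0], [0.0, 0.0655, -0.0131, 0.0665, 0], [0.0, 0.0712, -0.0145, 0.0702, 0], [0.0, 0.0712, -0.0145, 0.0702, 0], [0.0, 0.0712, -0.0145, 0.0702, 0], [0.0, 0.0712, -0.0145, 0.0702, 0]]

```text
clock: 9.8
position: [0.6186, -0.0092, 0.24]
ee_rot: [-0.356, -3.113, 0.011]
force: [-6.2, -4.3, 4.1]
width: 0.15
```

```bash
python3 - <<'E'
from h import *
st()
snap("h",{"side":(210,90,330,190),"top":(210,135,330,235)})
st()
from scipy.optimize import minimize_scalar
E
```

```text
9.8 [ 0.6186 -0.0092  0.24  ] local 0.0025 0.0482 [-6.2 -4.3  4.1] w 0.0138
9.9 [ 0.6187 -0.0092  0.2401] local 0.0026 0.0482 [-7.  -4.2  4.2] w 0.0135
```

View pics/side_h.png

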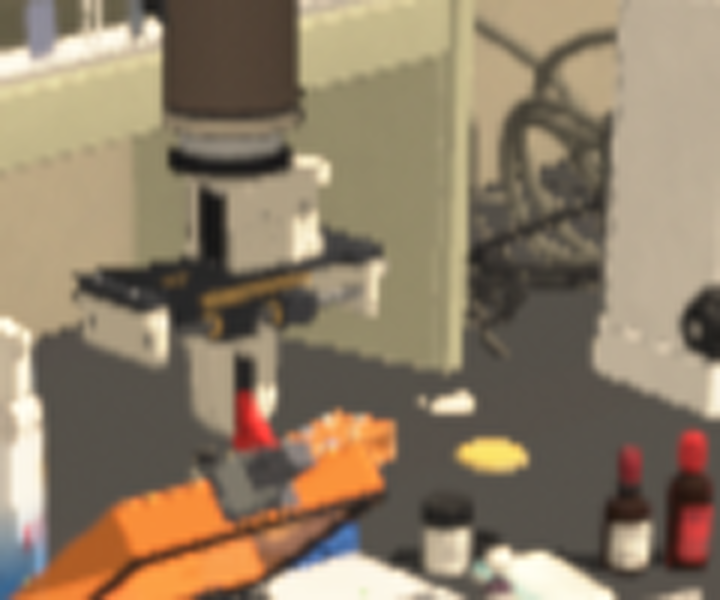

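View pics/top_h.png

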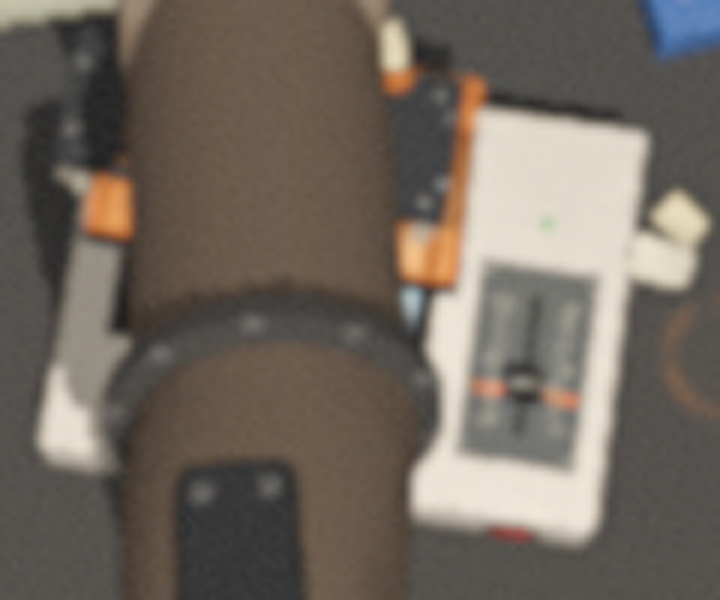

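```bash
python3 - <<'E'
from h import *
p0=np.load("pose.npy")
for deg in(36,40,44):
    t=np.radians(deg);q=[]
    for x,y,z in([-55,-60,61],[-55,140,61],[-55,-60,102],[-55,140,102]):
        X,Z=x-106,z-68; q.append([106+X*np.cos(t)+Z*np.sin(t),y,68-X*np.sin(t)+Z*np.cos(t)])
    print(deg,((proj("side",T(p0,q))-[210,90]+.5)*6).round(0).tolist())
im=np.load("side_h.npz")["p"][:,:,::-1]; cv2.imwrite("pics/full_h.png",im)
cv2.imwrite("pics/lip.png",cv2.resize(im[145:225,190:300],None,fx=7,fy=7,interpolation=cv2.INTER_CUBIC))
E
```

```text
36 [[395.0, 511.0], [150.0, 583.0], [371.0, 453.0], [125.0, 521.0]]
40 [[388.0, 495.0], [143.0, 566.0], [362.0, 439.0], [116.0, 506.0]]
44 [[381.0, 479.0], [136.0, 550.0], [352.0, 425.0], [106.0, 491.0]]
```

View pics/lip.png

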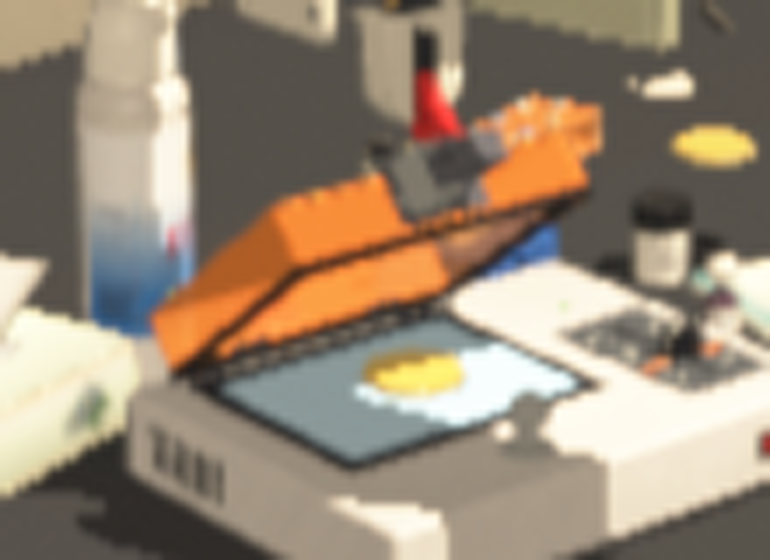

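View pics/full_h.png

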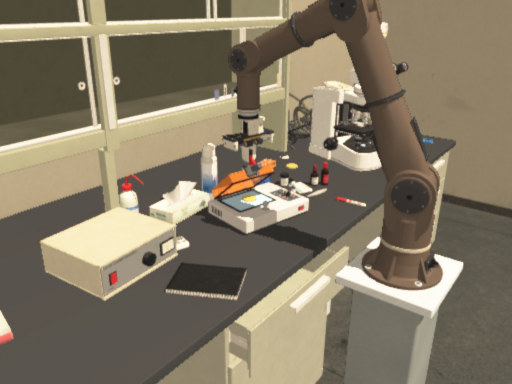

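In this crop the shield's lower front right corner is at (590,188). That is (386,491) in the earlier frame, against a model prediction of (388,495) at 40°. The dish is on the glass at (413,370), the dimmer is on its line, and the grip is steady, so I'm handing in.

```bash
python3 - <<'E'
from h import *
print(arm.sign_off());st()
E
```

```text
the job is handed in; nothing more can be done
None
the job is handed in; nothing more can be done
```

The job is done and handed in at about 10 s on the robot's clock: the dimmer is on the standby line, and the arm is holding the shield up by the red tab at about 40°.

- **Dimmer:** I gripped the cap along its slot and slid it about 43 mm back to the orange line. The top camera put the white line within about 1 mm of the mark. It looked the same after the shield was raised.
- **Latch:** I gripped the upper half of the tab and drew it sideways about 7.5 mm, past the 5 mm it needs to clear the ball. I kept it drawn throughout the lift.
- **Shield:** The tool's travel gives about 40.1°. The shield's corner in the side picture gives 40–41°.
- **Grip:** It was steady in the last readings before hand-in, with the opening at 13.5–13.8 mm on the 14 mm tab. The force on the tool was under 10 N.
- **Other things:** The dish is still on the glass, and nothing else on the bench looked moved in the last side picture, though I did not measure each item.

No check failed. The only disagreement was the tab sitting about 1–2 mm to the left of where my fitted pose put it, which the grip absorbed. After hand-in no further readings were available, so the final second of holding is not checked.

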